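# Seat the shorting plugs, then hold the guard lid open

## Robot

A 7-joint arm with a two-finger parallel gripper is mounted at the origin on a cart in front of the work surface, level with it; the furniture and walls round the work are solid. World frame = base frame: x ahead of the robot, y to its left, z up, the work surface at z = 0. Lengths are in mm, angles in rad, forces in N, time in s.
With the tool pointing down it reaches from about 400 to 875 mm from the base axis. Payload 4.4 kg.
Tool frame: the origin (TCP) lies at the very end of the fingers, on their centre line; the grasp point (between the pads) lies 19 mm behind it; z points along the fingers, y is the line along which they close (so a half turn about z gives the same grasp; the last joint's range is limited). The gripper opens to 85 mm and grips with 20 to 120 N. Pads are 22 mm wide; open, the fingers measure 114 mm over their backs; the gripper's body (76 mm by 85 mm) begins 54 mm behind the grasp point. The pads swing forward as they close: fully open they stand 13 mm farther back than shut.
Start: joints at [-1.356, 0.628, 0.038, 1.517, -0.027, 0.996, -0.02], TCP at [180.106, 624.563, 231.313] pointing down, gripper open.
Joint ranges: [-3.06, 3.06], [-0.37, 2.12], [-1.25, 1.32], [0.18, 2.47], [-1.1, 4.24], [0.23, 1.98], [-2.94, 2.94]. Speed limits (rad/s): [2.57, 2.57, 3.14, 3.14, 3.14, 3.14, 3.14].

## Interface

Orientations are given as [roll, pitch, yaw] about the fixed x, y, z axes, in that order (R = Rz(yaw) Ry(pitch) Rx(roll)).
In Python, from cell import read_state, get_image, camera_info, finish_job gives the robot as it stands.
- The arm moves only by the tool play_rows, never from a script. Its argument "deltas" is one flat list of numbers, 7 for each row, row after row: the shift along the tool's x, y, z in mm, then the turn, a rotation vector about the tool's x, y, z in rad, then the opening, from 0 (shut) to 1 (fully open). In form: [dx, dy, dz, ax, ay, az, grip, dx, dy, dz, ax, ay, az, grip, ...]. A call has 1 to 10 rows; each row is the pose to reach, as a shift and turn from the pose commanded when the call began, along the tool's axes at that moment; what a row does not reach only later rows make up. A row lasts 1/8 s, in which the tool goes at most 62.5 mm and 10.7 degrees, less where a joint would pass 70% of its speed; a pose out of reach is approached as far as the arm can. A call with a gripper value outside its range is refused whole. The fingers move at their own pace and stop on an object; the grip force is fixed at half the most. Time passes only in rows, so rows that repeat a pose let the fingers close. It gives the time, the measured TCP pose, the force, the opening and the grip force at its end, in the units of the state.
- read_state(): the state, without advancing time (a new reading comes with each control period).
- get_image(name): name is "scene" or "side" or "wrist"; returns the picture (420x560x3 uint8, red, green, blue); there is no depth.
- camera_info(name): a dict with "fx", "fy", "cx", "cy" (pixels), "T" (4x4, takes a point from camera to world coordinates). Camera axes: x right, y down, z forward; pixel columns grow to the right and rows downward; lengths in mm; the calibration is good to about 2 mm. A picture is of the moment at which its call begins: read the wrist's pose just before it. camera_info takes no time and is no camera call; for the wrist camera it gives the pose at the moment of the call.
- finish_job(): hands the job in; it is judged then, once.
The state is a dict: "clock": time; "qpos": joint angles; "qd": joint speeds; "tau": joint torques, N m; "eef_pos": TCP position; "tool_rot": TCP orientation; "force": force on the tool from outside, world axes, zero at the start; "torque": the same for the moment, N m; "width": finger opening in mm; "gripper_force": force on a finger pad.
Only numpy, scipy, OpenCV 4.12 (cv2) and the standard library are available. Lean on these libraries where they do the work, as an engineer would, in place of code of your own. Each camera call takes 0.05 s, during which the arm holds its last target. There are 200 camera calls.

## Task

Make the high-voltage test enclosure safe and open it for a colleague's probe: first, with the lid still shut, press both red shorting plugs fully home in their sockets so that the capacitors are discharged. Then lift the clear guard lid by its black pull tab and hold it open at 60 degrees; it springs shut if let go, so finish while still holding it there in the gripper. Leave the other things on the bench where they are.

Things in the scene. Friction and masses are not known exactly. Their poses are not given: they have to be found in the camera images.
- enclosure: grey metal test enclosure with an aluminium front panel, fixed to the bench, 200 (x) x 270 (y) x 80 mm high; origin at the centre of its underside on the bench, its -x side is the front (towards the robot), z up. The lid bay takes its right part (own y -135 to +60 mm), a flat deck 81 mm high with the two shorting plugs its left part (y +60 to +135 mm).
- lid_frame: the guard lid: clear pane in an aluminium frame 190 mm wide (y), 10 mm thick, reaching 194 mm forward of the hinge, with a black pull tab at the middle of its front edge (30 mm wide in y, 12 mm thick, projecting 46 mm). Origin on the hinge line at its middle; shut, its axes are parallel to the enclosure's; the lid lies along its own -x. Weighs 0.28 to 0.44 kg.
- lid_tab (a point): the point to grip in the black pull tab: middle of its width and thickness, 225 mm from the hinge line, 31 mm in front of the frame's front edge, 15 mm behind the tab's front end; 86 mm above the bench when shut. The tab overhangs the enclosure's front, with free air below and on both sides; its flat sides (facing y) are 30 mm apart. It moves with the lid.
- lid_hinge (a point): middle of the lid's hinge line at the rear of the enclosure, 86 mm above the bench; its y axis is the hinge axis, its axes are parallel to the enclosure's
- guard_lid (a joint): lid angle in rad: 0 shut, grows as the front edge rises, stop at 1.40 (80 degrees); 60 degrees is 1.047. Weight and springs pull it shut at every angle: about 1.5 to 3 N at the tab.
- plug_front_top (a point): centre of the flat top of the front shorting plug's red knob (27 mm diameter, 22 mm tall, on a brass pin); it slides straight down into the black socket collar. Home, its top is 113 mm above the bench; at the start 8 to 12 mm higher.
- plug_rear_top (a point): the same for the rear shorting plug, 60 mm behind the front one (enclosure +x)
- plug_front (a joint): how far the front plug is pushed in, m: 0 fully proud, 0.012 fully home against a hard stop. Stiff fit: it takes about 8 N to move and stays where it is left.
- plug_rear (a joint): the same for the rear plug
- media_bottle: clear bottle with blue cap, 70 mm diameter, 147 mm tall, origin at the centre of its underside; a bystander
- beaker: clear beaker with pipettes in it, 72 mm diameter, 101 mm tall, origin at the centre of its underside; a bystander
- multimeter: grey-blue hand multimeter lying face up, 152 x 76 x 47 mm, origin at the centre of its underside, long side along its x; a bystander
- vial_green: vial with green cap, 28 mm diameter, 58 mm tall, origin at the centre of its underside; a bystander
- vial_black: vial with black cap, 28 mm diameter, 58 mm tall, origin at the centre of its underside; a bystander

How it is judged:
By the outcome, as a careful person would: the job done as asked, in the order asked, and still so for the second after the job is handed in, while the arm keeps its last pose, push and grip.
It also fails if it takes over 58 s, if anything falls off the work surface, if the arm or the gripper's body presses on something with over 40 N, if the wrist force passes 120 N, or if a joint passes its speed limit or range.

## Working session

There is one attempt and no reset: what is moved stays moved. The work goes in short steps, Python scripts to look and compute and a tool call to move; the robot and the scene stay as the last step left them, time stands still between calls to the robot, and variables do not carry over. Pictures are saved under pics/ and viewed, at most 10 in all, crops included, and the job is handed in when it is done.

Besides the shell and the picture viewer there is one more tool, called after "Request:" as name(argument=value, ...) on one line, values as JSON. play_rows: Moves the arm, as the interface text tells. Its arguments: {"type":"object","properties":{"deltas":{"type":"array"}},"required":["deltas"]}

```bash
mkdir -p pics
python3 - <<'E'
from cell import *
import cv2,numpy as np
s=read_state();print({k:np.round(v,3).tolist() for k,v in s.items()})
for n in("scene","side"):
    c=camera_info(n);print(n,c["fx"],c["cx"],c["cy"],np.round(c["T"],3).tolist())
    cv2.imwrite(f"pics/{n}0.png",get_image(n)[:,:,::-1])
E
```

```text
{'clock': 0.0, 'qpos': [-1.356, 0.629, 0.038, 1.518, -0.027, 0.996, -0.02], 'qd': [-0.001, -0.0, -0.001, -0.002, 0.001, -0.001, -0.001], 'tau': [-0.0, -56.339, 1.226, -19.345, 0.011, 0.011, 0.0], 'eef_pos': [179.932, 623.952, 230.378], 'tool_rot': [-3.14, 0.0, 2.861], 'force': [0.227, -0.607, -0.86], 'torque': [0.042, -0.023, -0.05], 'gripper_force': 0.0, 'width': 85.424}
scene 511.62676429545445 277.59919133224906 218.0991760216461 [[-0.626, -0.329, 0.707, -370.146], [-0.78, 0.244, -0.577, 996.185], [0.017, -0.912, -0.409, 667.799], [0.0, 0.0, 0.0, 1.0]]
side 424.74593864414527 272.54741516960866 202.05945789881724 [[-0.994, -0.05, 0.1, 437.851], [-0.111, 0.546, -0.831, 1097.092], [-0.013, -0.836, -0.548, 702.533], [0.0, 0.0, 0.0, 1.0]]
```

View pics/scene0.png

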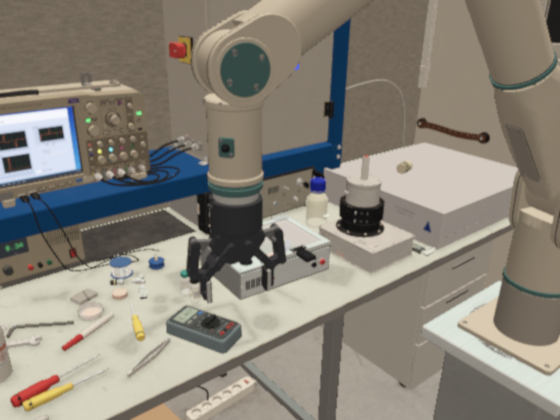

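View pics/side0.png

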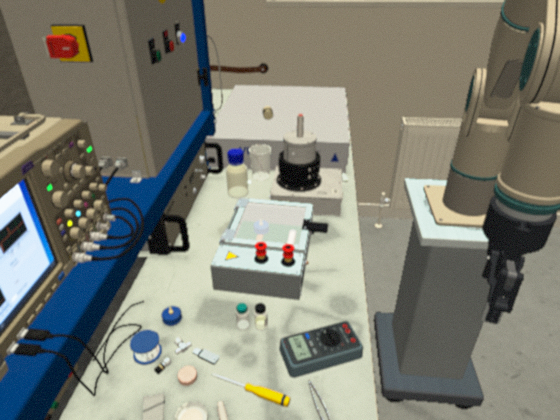

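The side view shows the plugs at about (261,245) and (288,248), and the tab at about (316,227). The scene view has the enclosure partly behind the gripper, with the tab at about (303,256). Next I measure from the side view with colour masks.

```bash
cat > h.py <<'E'
from cell import *
import cv2,numpy as np
def ray(c,u,v,z):
    T=np.array(c["T"]);d=T[:3,:3]@[(u-c["cx"])/c["fx"],(v-c["cy"])/c["fy"],1];p=T[:3,3]
    return p+d*(z-p[2])/d[2]
def blobs(m,amin):
    n,_,st,ce=cv2.connectedComponentsWithStats(m.astype(np.uint8));return [(st[i].tolist(),ce[i].round(1).tolist()) for i in range(1,n) if st[i][4]>=amin]
E
python3 - <<'E'
from h import *
c=camera_info("side");im=cv2.imread("pics/side0.png")
h=cv2.cvtColor(im,cv2.COLOR_BGR2HSV)
m=((h[...,0]<8)|(h[...,0]>172))&(h[...,1]>150)&(h[...,2]>90)
for b in blobs(m,20):print(b)
g=h[...,2]<70
for b in blobs(g[200:260,300:345],20):print('dark',b)
for n,u,v,z in[('pf',288,247,122),('pr',261,244,122),('tab',325,227,92),('corner FL',301,276,81),('RL',214,270,81),('FR',313,205,90)]:print(n,ray(c,u,v,z).round(1))
cv2.imwrite("pics/crop.png",cv2.resize(im[190:300,200:340],None,fx=5,fy=5,interpolation=cv2.INTER_CUBIC))
E
```

```text
([46, 35, 32, 23, 609], [61.5, 45.8])
([170, 41, 4, 9, 28], [171.3, 45.1])
([255, 243, 12, 13, 113], [260.5, 248.7])
([282, 245, 12, 13, 116], [287.8, 250.9])
([343, 324, 7, 9, 28], [345.9, 327.9])
dark ([3, 21, 24, 12, 185], [15.1, 26.5])
pf [491.1 388.9 122. ]
pr [550.2 384.3 122. ]
tab [411.6 268.7  92. ]
corner FL [459.9 432.   81. ]
RL [647.1 431.6  81. ]
FR [443.3 172.8  90. ]
```

View pics/crop.png

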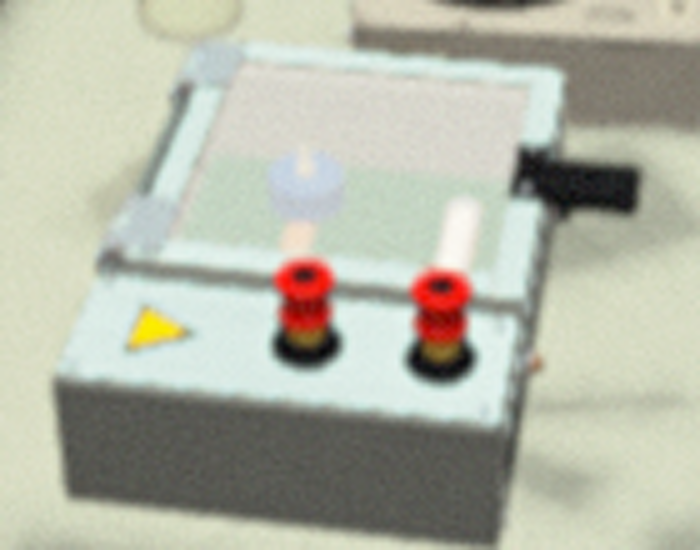

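The crop shows the front knob top at image (288.4,248.4), the rear at (260.8,246) and the tab's front end near (327,228). I move above the plugs with the gripper closed for one close look.

Request:
play_rows(deltas=[-40, -14, 0, 0, 0, -0.03, 0, -85, -29, 0, 0, 0, -0.06, 0, -130, -44, 0, 0, 0, -0.09, 0, -175, -60, 0, 0, 0, -0.12, 0, -220, -75, 0, 0, 0, -0.15, 0, -265, -90, 0, 0, 0, -0.18, 0, -310, -106, 0, 0, 0, -0.21, 0, -350, -120, 0, 0, 0, -0.23, 0, -375, -128, 0, 0, 0, -0.23, 0, -375, -128, 0, 0, 0, -0.23, 0])

```text
clock: 1.35
eef_pos: [507.0, 395.0, 230.7]
tool_rot: [-3.14, 0.0, 3.086]
force: [-0.4, -0.1, -0.7]
width: 0.1
gripper_force: 0.0
```

Run:
```python
from h import *
s=read_state();print(np.round(s["eef_pos"],1),np.round(s["tool_rot"],3),np.round(s["qpos"],2),s["force"],s["width"])
c=camera_info("wrist");print(c["fx"],c["cx"],c["cy"],np.round(c["T"],3).tolist())
im=get_image("wrist")[:,:,::-1];cv2.imwrite("pics/w1.png",im)
h=cv2.cvtColor(im,cv2.COLOR_BGR2HSV)
m=((h[...,0]<8)|(h[...,0]>172))&(h[...,1]>150)&(h[...,2]>90)
for b in blobs(m,60):print(b)
```

```text
[507.  395.  230.7] [-3.14   0.     3.086] [-0.69  0.62 -0.02  1.54  0.02  0.99  0.79] [-0.38177368 -0.11091471 -0.67255273] 0.10086759996914164
354.228709644343 274.9419332918571 211.782066717396 [[0.056, 0.965, 0.258, 441.56], [0.998, -0.053, -0.016, 398.901], [-0.002, 0.258, -0.966, 373.52], [0.0, 0.0, 0.0, 1.0]]
([412, 8, 10, 12, 81], [416.4, 13.5])
([399, 15, 10, 12, 78], [403.4, 20.6])
([37, 124, 16, 7, 99], [44.7, 127.3])
([247, 169, 36, 38, 888], [264.7, 187.0])
([249, 242, 30, 22, 271], [260.2, 251.2])
```

View pics/w1.png

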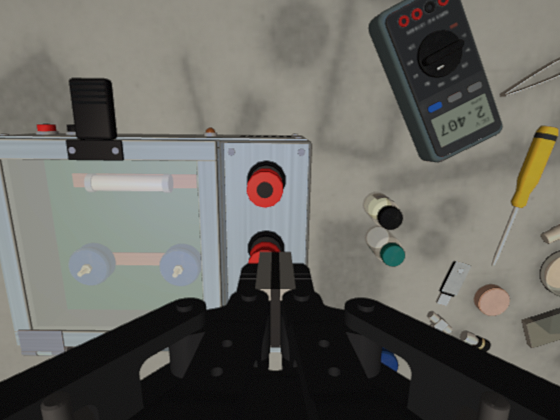

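The wrist picture shows the front knob top at (264.5,188), the rear knob half hidden by the fingers, the tab from (70,78) to (117,140), the enclosure front edge at about row 140, and the vials clear on the right at about (390,215) and (392,254).

Run:
```python
from h import *
c=camera_info("wrist");im=cv2.imread("pics/w1.png");cs=camera_info("side")
P=lambda n,u,v,z,cc=c:print(n,ray(cc,u,v,z).round(1))
h=cv2.cvtColor(im,cv2.COLOR_BGR2HSV)
# knob top: brightest red ellipse
m=(((h[...,0]<8)|(h[...,0]>172))&(h[...,1]>150)&(h[...,2]>150)).astype(np.uint8)[165:210,240:290]
k=max(cv2.findContours(m,0,2)[0],key=cv2.contourArea);(x,y),r=cv2.minEnclosingCircle(k);print('top',x+240,y+165,r)
P('pf wrist',x+240,y+165,123)
P('pf side',288.4,248.4,123,cs);P('pr side',260.8,246,123,cs)
for z in(86,92):
  d=(h[...,2]<75)[60:135,55:135].astype(np.uint8)
  for b in blobs(d,300):print(b)
  P('tabFL',70,79,z);P('tabFR',112,79,z);P('tabmid',94,110,z)
# edges
g=cv2.cvtColor(im,cv2.COLOR_BGR2GRAY)
L=cv2.createLineSegmentDetector().detect(g)[0][:,0]
for l in L:
  if np.hypot(l[2]-l[0],l[3]-l[1])>60 and max(l[0],l[2])<330:
    a,b=ray(c,l[0],l[1],85),ray(c,l[2],l[3],85);d=b-a
    print(l.round(0),a.round(1)[:2],b.round(1)[:2],round(np.degrees(np.arctan2(d[1],d[0])),1))
```

```text
top 264.4242420196533 188.82954597473145 17.85952377319336
pf wrist [488.8 390.2 123. ]
pf side [489.8 394.8 123. ]
pr side [549.6 392.4 123. ]
([12, 18, 51, 57, 2444], [37.1, 46.6])
tabFL [403.  245.4  86. ]
tabFR [404.7 277.5  86. ]
tabmid [426.5 259.6  86. ]
([12, 18, 51, 57, 2444], [37.1, 46.6])
tabFL [403.7 248.7  92. ]
tabFR [405.4 280.1  92. ]
tabmid [426.8 262.5  92. ]
[281. 368. 279. 303.] [671.  394.3] [602.  395.7] 178.8
[105. 332. 162. 306.] [623.4 232.5] [598.9 289.8] 113.2
[ -0. 381.  69. 349.] [671.8 121.8] [639.7 195.5] 113.5
[303. 138. 118. 136.] [456.5 422. ] [447.4 274.6] -93.5
[216. 134. 302. 135.] [449.7 352.5] [453.8 421.1] 86.5
[220. 304. 214. 142.] [600.4 341.9] [455.9 351. ] 176.4
[ 73. 136.   1. 135.] [445.1 238.8] [441.8 181.1] -93.2
[308. 143. 224. 143.] [460.7 425.9] [456.8 358.9] -93.3
[118. 133. 203. 134.] [445. 275.] [449.1 342.6] 86.5
[177. 139. 308. 140.] [452.4 321.1] [458.3 426. ] 86.7
[  1. 160.  33. 327.] [461.6 176.7] [614.5 167.1] -3.6
[ 29. 327.  -0. 168.] [614.5 164. ] [467.8 173.6] 176.2
[213. 141. 124. 140.] [455.4 349.9] [450.9 279.1] -93.6
[304. 262. 308. 144.] [563.  419.7] [461.8 426. ] 176.5
[223. 144. 228. 297.] [458.2 358. ] [593.3 349.7] -3.5
[312. 144. 308. 264.] [462. 429.] [565.5 422.5] -3.6
[ 63. 140.   1. 139.] [448.  230.2] [444.5 180.4] -94.1
[ 34. 329. 104. 329.] [616.2 168.3] [620.1 232.9] 86.6
[ 87. 189. 167. 191.] [488.9 241.6] [493.6 307.7] 86.0
[132. 159. 198. 159.] [466.  282.8] [468.5 336.5] 87.3
[196. 161. 132. 161.] [470.2 334.2] [467.8 282.5] -92.6
[166. 177.  92. 176.] [481.9 308.2] [477.7 247.8] -94.0
[219. 188. 222. 301.] [493.7 351.2] [596.8 344.4] -3.8
[  1. 263.  16. 343.] [550.4 153.8] [630.7 147.9] -4.2
```

Request:
play_rows(deltas=[18, -5, 40, 0, 0, 0, 0, 18, -5, 80, 0, 0, 0, 0, 18, -5, 100, 0, 0, 0, 0, 18, -5, 105, 0, 0, 0, 0, 18, -5, 109, 0, 0, 0, 0, 18, -5, 112, 0, 0, 0, 0, 18, -5, 115, 0, 0, 0, 0, 18, -5, 117, 0, 0, 0, 0, 18, -5, 118, 0, 0, 0, 0, 18, -5, 118, 0, 0, 0, 0])

```text
clock: 2.65
eef_pos: [485.3, 394.8, 115.1]
tool_rot: [3.14, -0.001, 3.092]
force: [-3.3, -0.9, 5.1]
width: 0.1
gripper_force: 2.7
```

Request:
play_rows(deltas=[0, 0, 2, 0, 0, 0, 0, 0, 0, 4, 0, 0, 0, 0, 0, 0, 5, 0, 0, 0, 0, 0, 0, 5, 0, 0, 0, 0])

```text
clock: 3.15
eef_pos: [485.3, 395.0, 112.9]
tool_rot: [3.14, -0.001, 3.092]
force: [-8.7, -4.9, 23.4]
width: -0.2
gripper_force: 11.8
```

Request:
play_rows(deltas=[0, 0, -25, 0, 0, 0, 0, -20, -1, -35, 0, 0, 0, 0, -62, -3, -35, 0, 0, 0, 0, -62, -3, -30, 0, 0, 0, 0, -62, -3, -18, 0, 0, 0, 0, -62, -3, -12, 0, 0, 0, 0, -62, -3, -8, 0, 0, 0, 0, -62, -3, -5, 0, 0, 0, 0, -62, -3, -2, 0, 0, 0, 0, -62, -3, 0, 0, 0, 0, 0])

```text
clock: 4.4
eef_pos: [546.9, 388.2, 112.8]
tool_rot: [3.141, -0.001, 3.092]
force: [-9.9, -7.6, 36.6]
width: -0.2
gripper_force: 18.5
```

Request:
play_rows(deltas=[0, 0, 1, 0, 0, 0, 0, 0, 0, 1, 0, 0, 0, 0])

```text
clock: 4.65
eef_pos: [546.9, 388.2, 112.8]
tool_rot: [3.141, -0.0, 3.092]
force: [-9.9, -6.9, 33.5]
width: -0.1
gripper_force: 16.8
```

Request:
play_rows(deltas=[0, 0, -40, 0, 0, 0, 0, 0, 0, -80, 0, 0, 0, 0.2, 30, -35, -93, 0, 0, 0, 1, 60, -70, -93, 0, -0.1, 0, 1, 90, -105, -93, 0, -0.2, 0, 1, 113, -132, -93, 0, -0.3, 0, 1, 113, -132, -93, 0, -0.4, 0, 1, 113, -132, -93, 0, -0.52, 0, 1, 113, -132, -93, 0, -0.52, 0, 1, 113, -132, -93, 0, -0.52, 0, 1])

```text
clock: 5.9
eef_pos: [427.7, 261.6, 200.0]
tool_rot: [-3.14, 0.517, 3.093]
force: [-0.2, -0.7, 0.3]
width: 85.2
gripper_force: 0.0
```

Run:
```python
from h import *
s=read_state();print(np.round(s["eef_pos"],1),np.round(s["tool_rot"],3),np.round(s["qpos"],2),np.round(s["force"],1),s["width"])
c=camera_info("wrist");print(np.round(c["T"],4).tolist())
im=get_image("wrist")[:,:,::-1];cv2.imwrite("pics/w2.png",im)
cv2.imwrite("pics/s2.png",cv2.resize(get_image("side")[190:300,200:340,::-1],None,fx=4,fy=4,interpolation=cv2.INTER_CUBIC))
```

```text
[427.7 261.6 200. ] [-3.14   0.517  3.093] [-1.2   0.42  0.42  2.34  1.24  0.24 -0.51] [-0.2 -0.7  0.3] 85.18370735218532
[[0.0491, 0.7114, 0.701, 300.3289], [0.9988, -0.0341, -0.0353, 267.9308], [-0.0012, 0.7019, -0.7122, 292.0667], [0.0, 0.0, 0.0, 1.0]]
```

View pics/w2.png

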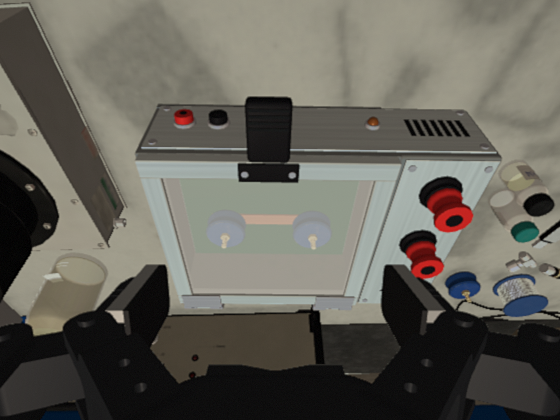

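View pics/s2.png

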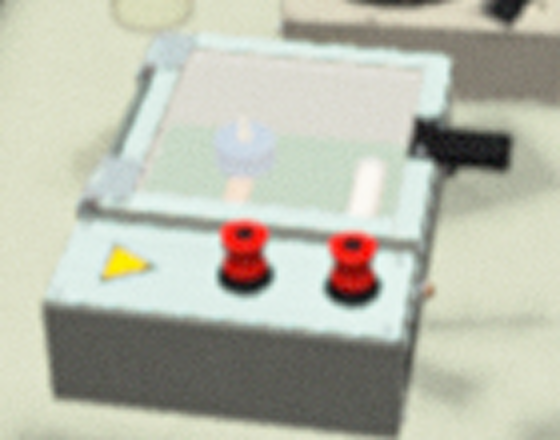

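Both plugs now sit home, with no brass showing. The wrist view shows the tab spanning columns 247-292 and rows 97-161, centred between the open fingers. Joint 6 is near its limit, so I will reduce the tilt.

Run:
```python
from h import *
c=camera_info("wrist")
for u,v in[(247,99),(291,99),(269.5,99),(269.5,130),(269.5,161)]:print(u,v,ray(c,u,v,92).round(1))
```

```text
247 99 [399.9 245.6  92. ]
291 99 [401.1 272.1  92. ]
269.5 99 [400.6 259.1  92. ]
269.5 130 [421.8 257.9  92. ]
269.5 161 [446.4 256.5  92. ]
```

Request:
play_rows(deltas=[0, 0, 0, 0, 0.1, 0, 1, 0, 0, 0, 0, 0.17, 0, 1, 15, 0, 25, 0, 0.17, 0, 1, 30, -1, 50, 0, 0.17, 0, 1, 45, -2, 75, 0, 0.17, 0, 1, 58, -2, 97, 0, 0.17, 0, 1, 68, -2, 113, 0, 0.17, 0, 1, 68, -2, 113, 0, 0.17, 0, 1, 68, -2, 113, 0, 0.17, 0, 1])

```text
clock: 7.12
eef_pos: [425.5, 258.0, 67.9]
tool_rot: [-3.138, 0.346, 3.091]
force: [0.0, -0.6, 0.3]
width: 85.2
gripper_force: 0.0
```

Run:
```python
from h import *
s=read_state();print(np.round(s["eef_pos"],1),np.round(s["tool_rot"],3),np.round(s["qpos"],2),np.round(s["force"],1),s["width"])
cv2.imwrite("pics/w3.png",get_image("wrist")[:,:,::-1])
```

```text
[425.5 258.   67.9] [-3.138  0.346  3.091] [-0.75  0.67 -0.04  2.32  1.85  0.29 -1.09] [ 0.  -0.6  0.3] 85.22883507771722
```

View pics/w3.png

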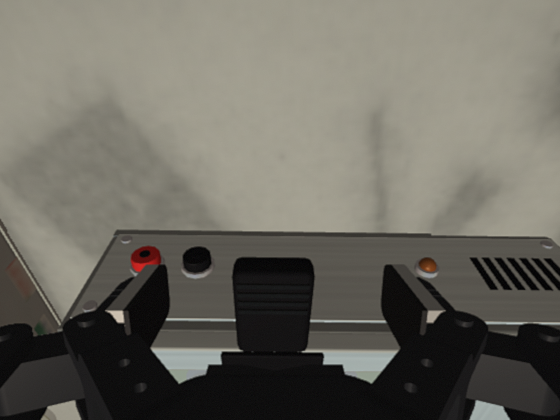

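The tab (columns 233-314) is centred between the pads (168-384), with no contact. Closing.

Request:
play_rows(deltas=[0, -1, 0, 0, 0, 0, 0.4, 0, -1, 0, 0, 0, 0, 0.2, 0, -1, 0, 0, 0, 0, 0, 0, -1, 0, 0, 0, 0, 0, 0, -1, 0, 0, 0, 0, 0, 0, -1, 0, 0, 0, 0, 0])

```text
clock: 7.92
eef_pos: [425.8, 257.2, 68.5]
tool_rot: [-3.139, 0.347, 3.09]
force: [-0.9, -2.3, 1.6]
width: 28.5
gripper_force: 62.5
```

Run:
```python
import numpy as np
s,c=np.sin(.347),np.cos(.347);x,z=-217,-17.5
for d in range(3,31,3):
    p=np.radians(d);X=x*np.cos(p)+z*np.sin(p)-x;Z=-x*np.sin(p)+z*np.cos(p)-z
    print(d,round(-c*X-s*Z,1),round(s*X-c*Z,1),round(p,4))
```

```text
3 -3.3 -10.9 0.0524
6 -7.1 -21.6 0.1047
9 -11.6 -32.1 0.1571
12 -16.5 -42.4 0.2094
15 -22.0 -52.4 0.2618
18 -28.0 -62.1 0.3142
21 -34.5 -71.5 0.3665
24 -41.5 -80.5 0.4189
27 -48.9 -89.1 0.4712
30 -56.8 -97.3 0.5236
```

Request:
play_rows(deltas=[-3.3, 0, -10.9, 0, 0.0524, 0, 0, -7.1, 0, -21.6, 0, 0.1047, 0, 0, -11.6, 0, -32.1, 0, 0.157, 0, 0, -16.5, 0, -42.4, 0, 0.209, 0, 0, -22, 0, -52.4, 0, 0.262, 0, 0, -28, 0, -62.1, 0, 0.314, 0, 0, -34.5, 0, -71.5, 0, 0.3665, 0, 0, -41.5, 0, -80.5, 0, 0.419, 0, 0, -48.9, 0, -89.1, 0, 0.471, 0, 0, -56.8, 0, -97.3, 0, 0.5236, 0, 0])

```text
clock: 9.18
eef_pos: [445.5, 255.9, 179.4]
tool_rot: [-3.139, -0.179, 3.089]
force: [-1.7, -3.2, -0.4]
width: 28.8
gripper_force: 62.1
```

Request:
play_rows(deltas=[-3.3, 0, -10.9, 0, 0.0524, 0, 0, -7.1, 0, -21.6, 0, 0.1047, 0, 0, -11.6, 0, -32.1, 0, 0.157, 0, 0, -16.5, 0, -42.4, 0, 0.209, 0, 0, -22, 0, -52.4, 0, 0.262, 0, 0, -28, 0, -62.1, 0, 0.314, 0, 0, -34.5, 0, -71.5, 0, 0.3665, 0, 0, -41.5, 0, -80.5, 0, 0.419, 0, 0, -48.9, 0, -89.1, 0, 0.471, 0, 0, -56.8, 0, -97.3, 0, 0.5236, 0, 0])

```text
clock: 10.42
eef_pos: [518.2, 251.0, 266.3]
tool_rot: [-3.135, -0.705, 3.088]
force: [-4.0, -6.4, 6.0]
width: 29.3
gripper_force: 62.4
```

Request:
play_rows(deltas=[0, 0, 0, 0, 0, 0, 0, 0, 0, 0, 0, 0, 0, 0])

```text
clock: 10.68
eef_pos: [517.9, 251.1, 266.1]
tool_rot: [-3.135, -0.704, 3.088]
force: [-4.4, -7.0, 5.7]
width: 29.1
gripper_force: 62.5
```

Run:
```python
from h import *
s=read_state();print(np.round(s["eef_pos"],1),np.round(s["tool_rot"],3),np.round(s["qpos"],2),np.round(s["force"],1),s["width"],s["gripper_force"])
a,b=get_image("side")[100:320,180:420,::-1],get_image("wrist")[:,:,::-1]
cv2.imwrite("pics/e.png",cv2.resize(a,None,fx=2.5,fy=2.5));cv2.imwrite("pics/ew.png",b)
```

```text
[517.9 251.1 266.1] [-3.135 -0.704  3.088] [-0.04  0.98 -0.76  1.09  0.15  1.81  0.8 ] [-4.4 -7.   5.7] 29.129748540284336 62.461631298065186
```

View pics/e.png

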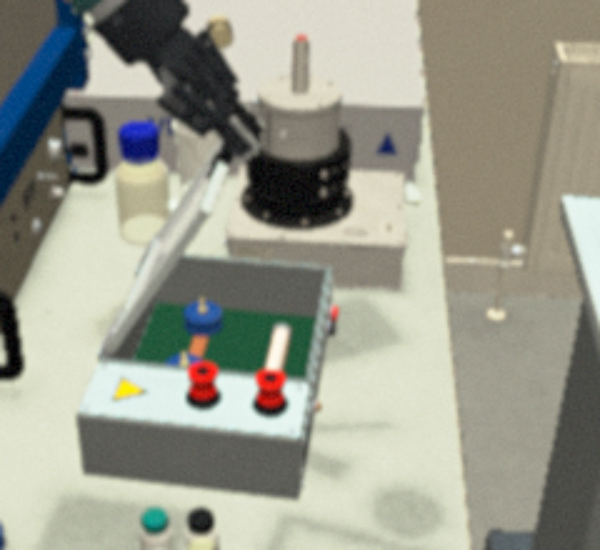

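View pics/ew.png

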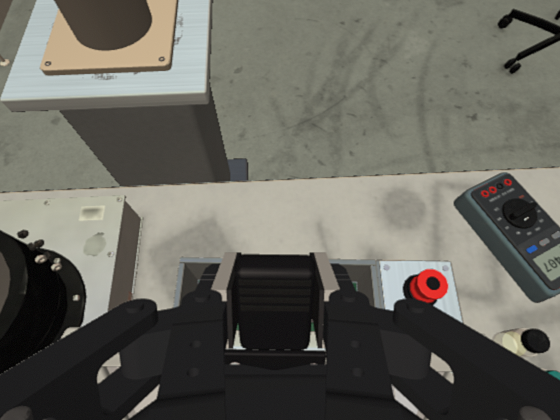

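The lid is held open with the tab in the pads. Tab height, its distance from the hinge and the tool's rotation all give about 60°. Both plugs are home and the nearby things (bottle, vials, multimeter) look untouched, so I am handing in.

```bash
python3 -c "from cell import *;print(finish_job())"
```

```text
the job is handed in; nothing more can be done
None
```

I pressed both shorting plugs fully home with the lid shut, then lifted the lid by its tab and handed the job in still holding it at about 60° (10.8 s of the 58 s used).

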